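# Load and tag the pellet hopper

## Robot

A 6-joint arm with a two-finger parallel gripper is mounted at the origin on the work surface. World frame = base frame: x ahead of the robot, y to its left, z up, the work surface at z = 0. Lengths are in m, angles in rad, forces in N, time in s.
With the tool pointing down it reaches from about 0.25 to 0.85 m from the base axis. Payload 12.5 kg.
Tool frame: the origin (TCP) lies midway between the tips of the shut fingers; the grasp point (between the pads) lies 19 mm behind it (hold_point_z is the distance from the TCP to the grasp point, in m); z points along the fingers, y is the direction in which the jaws open and shut (so a half turn about z gives the same grasp; the last joint's range is limited). The gripper opens to 93 mm and grips with 3 to 60 N. Pads are 15 mm wide; open, the fingers measure 128 mm over their backs; the gripper's body (75 mm by 188 mm) begins 65 mm behind the grasp point.
Start: joints at [1.093, 0.351, 1.652, -0, 1.139, -0.085], TCP at [0.21, 0.508, 0.219] pointing down, gripper open.
Joint ranges: [-2.75, 2.75], [-0.79, 2.1], [0.01, 2.65], [-1.57, 4.71], [0.07, 3.14], [-2.87, 2.87]. Speed limits (rad/s): [2.22, 2.22, 2.79, 3.14, 3.14, 3.14].

## Interface

Orientations are given as a rotation vector (axis times angle).
In Python, from station import * gives the robot as it stands. Calls block until the motion is done:
- movep(position, orientation): joint-space move of the TCP to a pose.
- servo_line(position, rate=0.15, rotation=None, max_force=None): straight line of the TCP; rotation=None keeps the orientation; rate is the mean speed in m/s. With max_force (N) it stops when the force on the tool has changed by that much, and returns True; else False.
- move_j(angles): joint-space move.
- move_gripper(opening, newtons=None): opening from 0.0 (shut) to 1.0 (fully open); newtons is the grip in N (None keeps the last); returns when the fingers have stopped.
- wait(seconds).
- inverse_kinematics(position, orientation): joint angles nearest the present ones, or None.
- state(): the state.
- snapshot(name): name is "side" or "top"; returns a dict with "color" (420x560x3 uint8, blue, green, red), "mtx" (3x3 intrinsics, pixels), "R" (3x3) and "t" (3): a world point X has camera coordinates R X + t. Camera axes: x right, y down, z forward; pixel columns grow to the right and rows downward; lengths in m; the calibration is good to about 2 mm. A picture is of the moment at which its call begins. There is no depth.
A pose or a line that the arm cannot do raises PlanningError and nothing moves.
- sign_off(): hands the job in, once; it reports no verdict.
The state is a dict: "time_s": time; "qpos": joint angles; "qd": joint speeds; "joint_efforts": joint torques, N m; "tool_pos": TCP position; "orientation": TCP orientation; "contact_force": force on the tool from outside, world axes, zero at the start; "moment": the same for the moment, N m; "opening": opening from 0.0 (shut) to 1.0 (fully open).
Only numpy, scipy, OpenCV 4.12 (cv2) and the standard library are available. Lean on these libraries where they do the work, as an engineer would, in place of code of your own. Each camera call takes 0.05 s, during which the arm holds its last target. There are 200 camera calls.

## Task

Get the pellet hopper ready for sowing: pull its stiff slide gate open 60 mm (until the scored line meets the hopper's near end), so that the far chamber is open but the near one stays covered, put all the plant pellets lying on the bench into that far chamber, and then push the gate fully closed. Also take the white batch tag from its rack and press it upright into the middle of the sprung clip, fully down, at whatever moment suits you. Leave the bottle, the terracotta pot and the black counter where they stand.

Things in the scene. Friction and masses are not known exactly. Their poses are not given: they have to be found in the camera images.
- hopper: Pellet hopper: grey sheet-metal box fixed to the bench, 146 (x) x 162 (y) x 90 mm high, topped by a steel slide gate. Origin at the centre of its underside, z up; its -x end, with the gate's pull fin, faces roughly the robot. Two chambers along x, split by a 6 mm divider at x = 0 that, like the near end wall, is 78 mm high; the side walls (6 mm) and far end wall are 90 mm high.
- far_chamber (a point): Centre of the inner floor of the hopper's far chamber (the one away from the robot, to be filled): hopper x = 35 mm, 6 mm above the bench. Axes as the hopper's. The chamber is 64 mm long (x) and 150 mm wide (y) inside; the gate's underside is 73 mm above this floor. The near chamber is its mirror image about the divider.
- gate (a joint): Slide gate, a steel plate 148 mm wide, 79 to 84 mm above the bench: metres pulled out along the hopper's -x from closed = 0 (end stop); limit 0.12; starts under 0.012. Stiff: 9 N friction plus 25 N per m/s; stays put. Uncovers hopper x = 67 mm - q to 67 mm; past 70 mm the near chamber too. A black line across the plate meets the hopper's near end face when 60 mm open.
- gate_fin (a point): Centre of the gate's pull fin: a black upright blade 12 mm thick (hopper x), 60 mm wide (hopper y), 34 mm high, its foot on the gate plate 84 mm and its top 118 mm above the bench. Moves with the gate: at hopper x = -90 mm - q, z = 101 mm. Axes as the hopper's.
- tag_grip (a point): Centre of the grip bar of the batch tag, one white rigid plastic piece, 40 g: an upright blade 56 mm long (x), 5 mm thick (y), 46 mm high, topped by a thicker grip bar 44 x 12 x 26 mm high. This point is 57 mm above the blade's lower edge, 13 mm below the bar's top. At the start the tag stands upright in its rack.
- tag_foot (a point): Middle of the lower edge of the tag's blade (57 mm below tag_grip); axes as the tag's: x along the blade, y through its thickness, z up.
- rack: Tag rack: grey plastic block fixed to the bench, 80 (x) x 50 (y) x 26 mm high, with an 8 mm wide slot along its x axis, slot floor 4 mm above the bench, in which the tag stands. Origin at the centre of its underside.
- clip: Tag clip: black block fixed to the bench, 70 (x) x 60 (y) x 20 mm high, with two sprung steel jaws on it, 44 mm long along x, 1 mm apart at rest; above their 16 mm straight part a flared V mouth reaches 54 mm above the bench, about 19 mm wide. A blade pressed straight down parts them (each up to 7 mm, 2 N preload, 1 N per mm). Origin at the centre of its underside.
- clip_floor (a point): Centre of the clip's floor between the jaws, 20 mm above the bench: where the tag's lower edge rests when fully down (tag_grip then 77 mm above the bench). x along the jaws, y across, z up; the tag may go in either way round. Pressing it in takes some 8 to 12 N where the blade parts the jaws, less further down.
- bottle_mid (a point): Bystander: whitish plastic bottle, 64 mm diameter, 190 mm tall, standing; this point is half-way up.
- pot_mid (a point): Bystander: small terracotta pot, 70 mm across, 60 mm high, standing; this point is half-way up.
- counter_mid (a point): Bystander: black hand counter, a plain disc 48 mm in diameter and 34 mm high; this point is half-way up.
- pellet1_center (a point): Centre of a dry pressed plant pellet, a rigid dark brown disc 42 mm in diameter, 18 mm high, 30 g, lying flat on the bench (centre 9 mm up). Three to five are present; an absent one reads None.
- pellet2_center (a point): Centre of a dry pressed plant pellet, a rigid dark brown disc 42 mm in diameter, 18 mm high, 30 g, lying flat on the bench (centre 9 mm up). May be absent (None).
- pellet3_center (a point): Centre of a dry pressed plant pellet, a rigid dark brown disc 42 mm in diameter, 18 mm high, 30 g, lying flat on the bench (centre 9 mm up). May be absent (None).
- pellet4_center (a point): Centre of a dry pressed plant pellet, a rigid dark brown disc 42 mm in diameter, 18 mm high, 30 g, lying flat on the bench (centre 9 mm up). May be absent (None).
- pellet5_center (a point): Centre of a dry pressed plant pellet, a rigid dark brown disc 42 mm in diameter, 18 mm high, 30 g, lying flat on the bench (centre 9 mm up). May be absent (None).
- tag: The tag as a whole; its origin is the point tag_foot.

How it is judged:
By the outcome, as a careful person would: the job done as asked, in the order asked, and still so for the second after the job is handed in, with the robot touching nothing.
Of pellet1, pellet2, pellet3, pellet4, pellet5 only 3 to 5 are there at a start; the rules pass over those that are not, and their reading is None.
At some moment in a run one of pellet1, pellet2, pellet3, pellet4, pellet5 may be knocked a few centimetres aside while the robot is not near it.
It also fails if it takes over 210 s, if anything falls off the work surface, if the arm or the gripper's body presses on something with over 40 N, if the wrist force passes 120 N, or if a joint passes its speed limit or range.

## Working session

There is one attempt and no reset: what is moved stays moved. The work goes in short steps, each a Python script; the robot and the scene stay as the last script left them, time stands still between calls to the robot, and variables do not carry over. Pictures are saved under pics/ and viewed, about 12 in all and at most 16, crops included, and the job is handed in when it is done.

```bash
mkdir -p pics; ls; python3 - <<'E'
from station import *
import cv2,numpy as np
for n in("top","side"):
    s=snapshot(n); cv2.imwrite(f"pics/{n}0.png",s["color"]); print(n,s["mtx"].tolist(),s["R"].round(4).tolist(),s["t"].round(4).tolist(), (-s["R"].T@s["t"]).round(3))
a=cv2.imread("pics/top0.png");b=cv2.imread("pics/side0.png")
print(state())
E
```

```text
pics
top [[396.6690906607613, 0.0, 281.7132856153929], [0.0, 396.6690906607613, 211.08333411308178], [0.0, 0.0, 1.0]] [[-0.0241, -0.9997, -0.0015], [-0.9907, 0.0241, -0.134], [0.134, -0.0017, -0.991]] [-0.0092, 0.5066, 1.1381] [ 0.349 -0.019  1.196]
side [[417.25404322682425, 0.0, 284.1499616327426], [0.0, 417.25404322682425, 206.01436628193892], [0.0, 0.0, 1.0]] [[0.9317, -0.3628, -0.0191], [-0.2746, -0.6687, -0.691], [0.2379, 0.649, -0.7226]] [-0.4497, 0.1785, 1.0298] [ 0.223 -0.712  0.859]
{'time_s': 0.1, 'qpos': array([ 1.09336952e+00,  3.51191765e-01,  1.65233148e+00, -1.97968887e-05,
        1.13907498e+00, -8.45943105e-02]), 'qd': array([-0.00036716, -0.00318418, -0.00069759, -0.00029106,  0.00055058,
       -0.00048197]), 'joint_efforts': array([-4.69856968e-04, -4.98036075e+01, -2.85706508e+01,  6.99375104e-02,
        2.39838922e-02, -4.04336345e-05]), 'tool_pos': array([0.21038752, 0.50785519, 0.21816098]), 'orientation': array([-6.13035963e-01, -3.08093255e+00,  1.52529608e-03]), 'contact_force': array([ 0.94206973,  0.19839255, -0.29286601]), 'moment': array([-0.01705633, -0.00346885, -0.01046129]), 'opening': 0.9995331959073631}
```

View pics/top0.png

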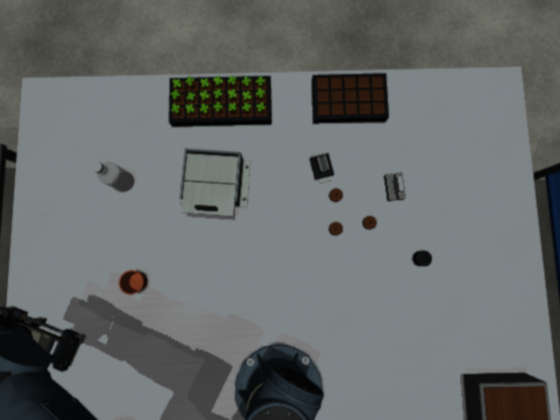

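View pics/side0.png

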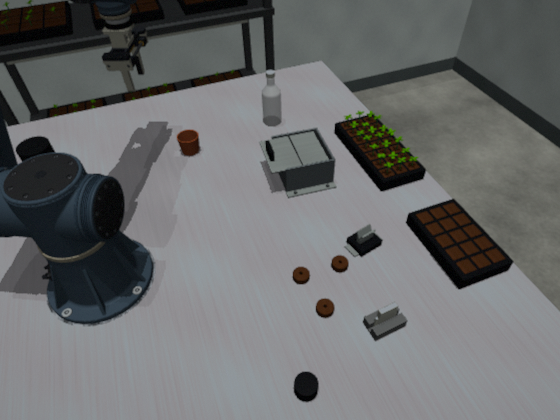

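The top view shows the hopper at about (212,183) with its fin at (206,208), the clip at (321,166), the rack with the tag at (395,187), and three pellets at (336,195), (336,229) and (370,222). The bottle, pot and counter are well clear of these. Next I'll make enlarged crops for the corner pixels.

```bash
cat > h.py <<'E'
from station import *
import cv2,numpy as np
from scipy.spatial.transform import Rotation as Ro
def ray(s,uv,z):
    """pixel -> world point on the plane z"""
    c=-s["R"].T@s["t"]; d=s["R"].T@np.linalg.solve(s["mtx"],[uv[0],uv[1],1.]); return c+d*(z-c[2])/d[2]
def proj(s,X):
    p=s["mtx"]@(s["R"]@np.asarray(X)+s["t"]); return p[:2]/p[2]
def pellets(s,z=.018,save=None):
    hsv=cv2.cvtColor(s["color"],cv2.COLOR_BGR2HSV)
    m=cv2.inRange(hsv,(3,100,30),(18,255,150))
    m=cv2.morphologyEx(m,cv2.MORPH_CLOSE,np.ones((3,3)))
    n,_,st,ce=cv2.connectedComponentsWithStats(m)
    return [(ce[i].round(1).tolist(),int(st[i,4]),ray(s,ce[i],z)[:2].round(4).tolist()) for i in range(1,n) if 40<st[i,4]<400]
def ori(yaw):
    """tool down, jaw axis (tool y) at angle yaw in the world xy plane"""
    y=np.array([np.cos(yaw),np.sin(yaw),0]); z=np.array([0,0,-1.]); return Ro.from_matrix(np.c_[np.cross(y,z),y,z]).as_rotvec()
E
python3 - <<'E'
from h import *
S={n:snapshot(n) for n in("top","side")}
for n in S: print(n,*pellets(S[n]),sep="\n ")
t=S["top"]["color"];d=S["side"]["color"]
def crop(im,x,y,w,h,k): return cv2.resize(im[y:y+h,x:x+w],None,fx=k,fy=k,interpolation=cv2.INTER_CUBIC)
A=crop(t,170,135,100,100,4); B=crop(t,300,140,110,75,4)[:, :400]
C=crop(t,300,145,50,50,8); D=crop(t,370,160,50,50,8)
E_=crop(d,250,120,100,80,4)
cv2.imwrite("pics/c1.png",np.hstack([C,D])); 
cv2.imwrite("pics/c2.png",np.hstack([A,cv2.copyMakeBorder(E_,0,80,0,0,0)]))
cv2.imwrite("pics/c3.png",np.hstack([crop(d,340,215,50,50,8),crop(d,360,295,50,50,8)]))
E
```

```text
top
 ([180.0, 102.6], 164, [0.8567, 0.2866])
 ([193.4, 100.0], 188, [0.8641, 0.2451])
 ([209.2, 87.4], 57, [0.9043, 0.196])
 ([234.3, 85.7], 55, [0.9081, 0.1175])
 ([249.6, 86.8], 65, [0.9032, 0.0695])
 ([248.0, 99.4], 41, [0.8619, 0.0749])
 ([209.2, 100.4], 55, [0.8617, 0.196])
 ([227.9, 110.0], 340, [0.829, 0.138])
 ([261.4, 106.1], 111, [0.839, 0.0337])
 ([335.6, 194.6], 114, [0.5544, -0.185])
 ([369.3, 222.1], 116, [0.4688, -0.2819])
 ([335.5, 228.2], 114, [0.453, -0.1805])
side
 ([146.2, 4.6], 174, [0.3604, 1.6868])
 ([192.4, 0.8], 43, [0.5964, 1.6368])
 ([54.6, 14.8], 345, [-0.0934, 1.7445])
 ([32.5, 17.9], 283, [-0.1983, 1.7494])
 ([10.6, 22.2], 260, [-0.299, 1.7366])
 ([232.2, 75.2], 63, [0.5704, 0.7973])
 ([216.8, 78.3], 72, [0.5069, 0.7983])
 ([201.6, 81.6], 69, [0.445, 0.7966])
 ([157.0, 90.7], 151, [0.2709, 0.7983])
 ([132.2, 95.8], 73, [0.1773, 0.7986])
 ([94.1, 104.0], 70, [0.0389, 0.7969])
 ([76.2, 107.8], 71, [-0.0242, 0.7959])
 ([58.0, 111.2], 94, [-0.0871, 0.7989])
 ([339.7, 262.4], 176, [0.5566, -0.1879])
 ([300.7, 274.1], 189, [0.4543, -0.1837])
 ([324.6, 306.7], 226, [0.4702, -0.2853])
```

View pics/c1.png

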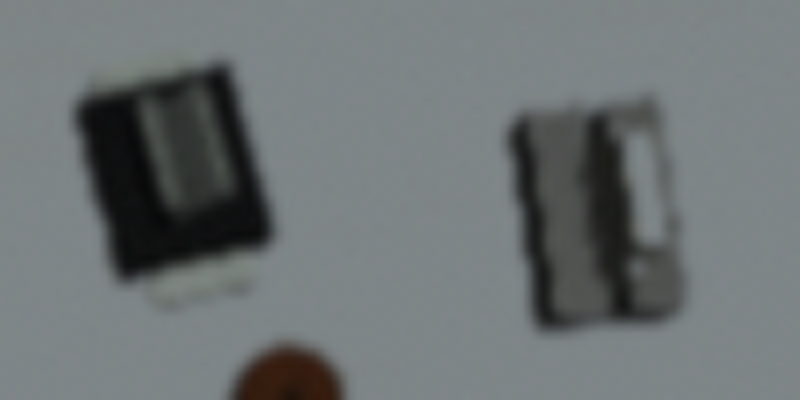

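View pics/c2.png

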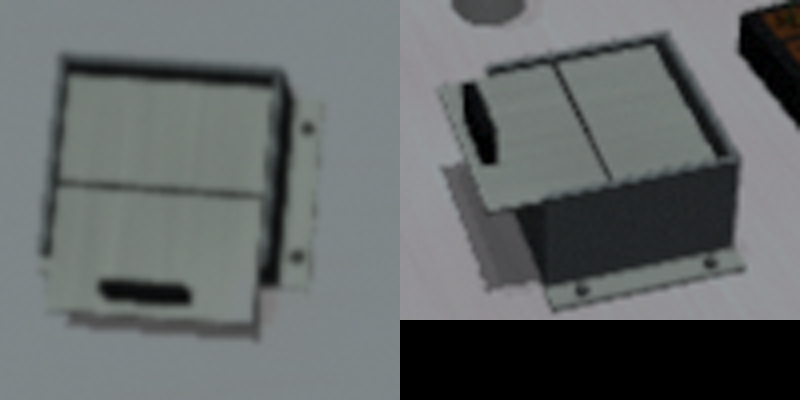

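View pics/c3.png

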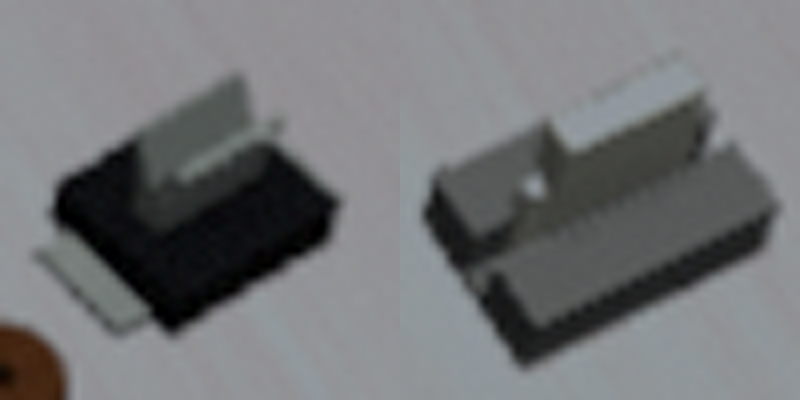

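Crops, at 8x and 4x. In the top view the clip's mouth corners are near (138,97), (205,82), (237,190) and (175,215), and the tag's bar top is centred near (648,188). The gate's scored line runs from (57,184) to (263,195), with the fin at (145,292). The side view shows the same features, so I'll cast both.

```bash
python3 - <<'E'
from h import *
S={n:snapshot(n) for n in("top","side")}
def P(n,x0,y0,k,pts,z,ux=0):
    return np.array([ray(S[n],((u-ux+.5)/k-.5+x0,(v+.5)/k-.5+y0),z)[:2] for u,v in pts])
def yaw(a,b): d=b-a; return np.degrees(np.arctan2(d[1],d[0])).round(1),np.linalg.norm(d).round(4)
def quad(name,q): # corners a,b,c,d around
    print(name,"c",q.mean(0).round(4),"ab",yaw(q[0],q[1]),"dc",yaw(q[3],q[2]),"bc",yaw(q[1],q[2]),"ad",yaw(q[0],q[3]))
quad("clip mouth top",P("top",300,145,8,[(138,97),(205,82),(237,190),(175,215)],.054))
quad("clip mouth side",P("side",340,215,8,[(140,135),(240,75),(283,122),(175,180)],.054))
quad("clip block side",P("side",340,215,8,[(55,185),(240,75),(338,205),(172,318)],.02))
quad("bar top",P("top",370,160,8,[(625,135),(655,128),(672,240),(640,248)],.074,400))
quad("bar side",P("side",360,295,8,[(550,118),(683,55),(707,88),(570,150)],.074,400))
quad("rack side",P("side",360,295,8,[(435,175),(548,120),(775,205),(530,325)],.026,400))
l=P("top",170,135,4,[(57,184),(263,195)],.084);print("line top",l.round(4).tolist(),l.mean(0),yaw(*l))
l=P("side",250,120,4,[(553,60),(611,180)],.084,400);print("line side",l.round(4).tolist(),l.mean(0),yaw(*l))
f=P("top",170,135,4,[(100,284),(190,290)],.118);print("fin top far edge",f.round(4).tolist(),yaw(*f))
f=P("side",250,120,4,[(463,84),(490,165)],.084,400);print("fin side foot",f.round(4).tolist(),yaw(*f))
w=P("top",170,135,4,[(60,58),(283,70)],.09);print("far wall outer",w.round(4).tolist(),yaw(*w),w.mean(0))
w=P("side",250,120,4,[(663,36),(738,160)],.09,400);print("far wall side",w.round(4).tolist(),yaw(*w),w.mean(0))
E
```

```text
clip mouth top c [ 0.6444 -0.1472] ab (np.float64(-78.5), np.float64(0.0255)) dc (np.float64(-69.1), np.float64(0.0248)) bc (np.float64(-166.1), np.float64(0.0424)) ad (np.float64(-165.0), np.float64(0.0465))
clip mouth side c [ 0.647  -0.1467] ab (np.float64(13.8), np.float64(0.0425)) dc (np.float64(10.7), np.float64(0.0434)) bc (np.float64(-82.9), np.float64(0.0225)) ad (np.float64(-86.2), np.float64(0.0203))
clip block side c [ 0.6489 -0.1464] ab (np.float64(13.6), np.float64(0.0806)) dc (np.float64(15.7), np.float64(0.0736)) bc (np.float64(-88.5), np.float64(0.0605)) ad (np.float64(-81.5), np.float64(0.0622))
bar top c [ 0.5741 -0.3655] ab (np.float64(-78.1), np.float64(0.0112)) dc (np.float64(-77.3), np.float64(0.012)) bc (np.float64(-175.2), np.float64(0.0413)) ad (np.float64(-176.2), np.float64(0.0416))
bar side c [ 0.5765 -0.3647] ab (np.float64(4.4), np.float64(0.0422)) dc (np.float64(3.3), np.float64(0.0427)) bc (np.float64(-86.9), np.float64(0.0109)) ad (np.float64(-89.5), np.float64(0.0101))
rack side c [ 0.5677 -0.365 ] ab (np.float64(5.0), np.float64(0.0373)) dc (np.float64(4.2), np.float64(0.0794)) bc (np.float64(-46.0), np.float64(0.0633)) ad (np.float64(-87.6), np.float64(0.0482))
line top [[0.5941, 0.2561], [0.5825, 0.109]] [0.58833092 0.18253801] (np.float64(-94.5), np.float64(0.1476))
line side [[0.5988, 0.2623], [0.5849, 0.1155]] [0.59183178 0.18890811] (np.float64(-95.4), np.float64(0.1474))
fin top far edge [[0.5158, 0.2175], [0.5102, 0.1557]] (np.float64(-95.2), np.float64(0.0621))
fin side foot [[0.5249, 0.2607], [0.5112, 0.1639]] (np.float64(-98.1), np.float64(0.0977))
far wall outer [[0.6851, 0.2533], [0.6723, 0.0931]] (np.float64(-94.6), np.float64(0.1607)) [0.67873526 0.17322322]
far wall side [[0.6857, 0.2504], [0.6739, 0.0945]] (np.float64(-94.3), np.float64(0.1563)) [0.67975421 0.17244555]
```

```bash
cat >> h.py <<'E'
HY=np.radians(-4.7); HC=np.array([.6064,.1790])
HX=np.array([np.cos(HY),np.sin(HY)]); HN=np.array([-HX[1],HX[0]])
def hop(x,y): return HC+x*HX+y*HN
def inh(p): d=np.asarray(p)[:2]-HC; return np.array([d@HX,d@HN]).round(4)
def pick_ori(p,yaw):
    """of the two equal grasps, the one with the smaller last joint"""
    c=[(abs(q[5]),k) for k in(yaw,yaw+np.pi) if (q:=inverse_kinematics(p,ori(k))) is not None]
    return ori(min(c)[1])
def go(xy,z,yaw):
    p=[xy[0],xy[1],z]; movep(p,pick_ori(p,yaw))
def line(xy,z,**k): return servo_line([xy[0],xy[1],z],**k)
E
python3 - <<'E'
from h import *
f=hop(-.097,0)
go(f,.20,HY); move_gripper(.6)
print(line(f,.090,rate=.1,max_force=12), state()["time_s"])
move_gripper(0,40); s=state(); print(s["opening"]*93,s["contact_force"].round(1),inh(s["tool_pos"]),s["tool_pos"])
top=snapshot("top"); print([p for p in pellets(top) if p[2][0]<.8])
cv2.imwrite("pics/t1.png",cv2.resize(top["color"],None,fx=1.4,fy=1.4))
E
```

```text
False 3.95
11.634606428272194 [ 7.4 -0.5 -5.3] [-0.0958  0.0001] [0.51097062 0.18690075 0.090067  ]
[([335.6, 194.6], 114, [0.5547, -0.1849]), ([369.3, 222.1], 116, [0.4688, -0.2819]), ([335.5, 228.3], 115, [0.4528, -0.1805]), ([129.4, 281.9], 390, [0.3101, 0.4292])]
```

```bash
python3 - <<'E'
from h import *
p=hop(-.150,0)
print(line(p,.090,rate=.04,max_force=60)); s=state(); print(inh(s["tool_pos"]),s["contact_force"].round(1),s["opening"]*93)
move_gripper(.6); q=s["tool_pos"]; line(q,.20,rate=.15)
go([.42,-.02],.3,HY)
S={n:snapshot(n) for n in("top","side")}
A=cv2.resize(S["top"]["color"][140:240,170:270],None,fx=4,fy=4,interpolation=2); B=cv2.resize(S["side"]["color"][115:215,245:345],None,fx=4,fy=4,interpolation=2)
cv2.imwrite("pics/g1.png",np.hstack([A,B])); print(state()["time_s"])
cv2.imwrite("pics/t2.png",S["top"]["color"])
# predicted gate far edge (z .084) at hopper x=67-60=7mm, near end face
for n in S: print(n,[proj(S[n],[*hop(x,y),z]).round(1).tolist() for x,y,z in((.007,-.06,.084),(.007,.06,.084),(-.073,0,.084),(-.15,0,.118))])
E
```

```text
False
[-0.1487  0.0006] [ 8.9  2.  -6.8] 11.66623126989882
9.0333
top [[231.9, 174.6], [190.2, 172.2], [208.7, 200.9], [204.1, 226.8]]
side [[309.6, 161.9], [296.7, 137.5], [276.9, 154.6], [250.3, 150.6]]
```

View pics/g1.png

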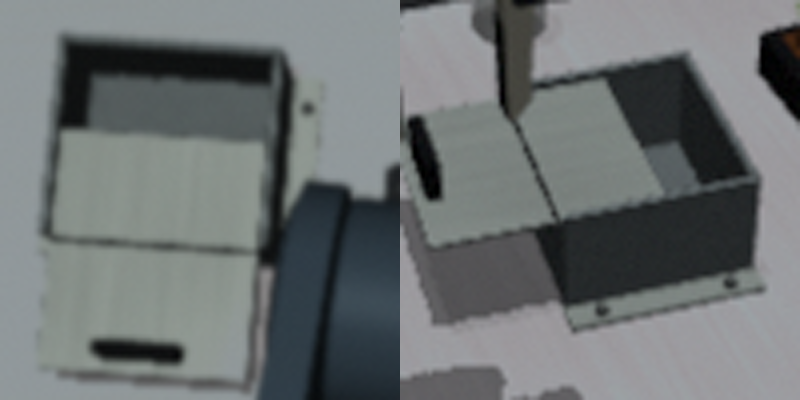

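View pics/t2.png

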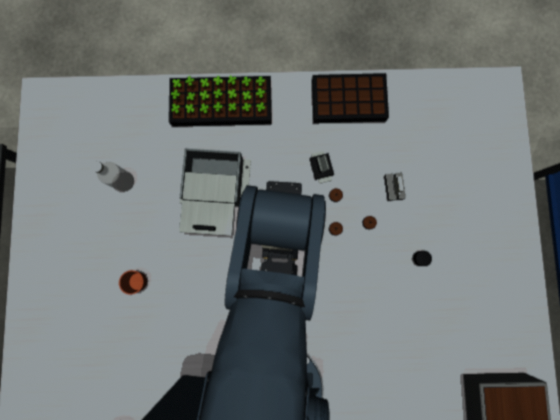

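The gate is right: the scored line crosses at crop row ~245 (image row 201.1, predicted 200.9), and the plate edge is at 172.5–175 (predicted 172–174.6), so it is 60 mm open. There are exactly three pellets; nothing was hidden under the arm at the start. Pellets next.

```bash
cat >> h.py <<'E'
CLIP=np.array([.6465,-.1468]); TAG=np.array([.5755,-.365])
def find():
    """pellets on the bench, mean of the two views"""
    T,D=[[np.array(p[2]) for p in pellets(snapshot(n)) if .25<p[2][0]<.8 and abs(p[2][1])<.5 and p[1]<300 and p[2][1]<.06] for n in("top","side")]
    out=[]
    for a in T:
        d=min(D,key=lambda b:np.linalg.norm(a-b),default=None)
        out.append((a+d)/2 if d is not None and np.linalg.norm(a-d)<.012 else a)
    return out
def transfer(y,zrel):
    P=find(); print("bench",[p.round(4).tolist() for p in P])
    p=min(P,key=lambda a:-a[0]); obst=[o for o in P if o is not p]+[CLIP,TAG]
    obst=[o for o in obst if np.linalg.norm(o-p)<.16]
    def clear(k): a=np.array([np.cos(k),np.sin(k)]); return min([np.linalg.norm(o-p-s*.055*a) for o in obst for s in(1,-1)],default=1)
    yaw=max(np.radians(np.arange(0,180,15)),key=clear); print("pick",p.round(4),np.degrees(yaw).round(),round(clear(yaw),3))
    go(p,.12,yaw); move_gripper(.75); hit=line(p,.004,rate=.12,max_force=10)
    move_gripper(0,25); o=state()["opening"]*93
    line(p,.20,rate=.25); print("hit",hit,"grip mm",o,state()["opening"]*93)
    if not 36<o<46: return False
    c=hop(.037,y); go(c,.22,HY+np.pi/2)
    hit=line(c,zrel,rate=.12,max_force=12); print("hit",hit,"grip mm",state()["opening"]*93)
    move_gripper(.62); line(c,.22,rate=.25); print("t",state()["time_s"]); return True
E
python3 - <<'E'
from h import *
go([.45,.12],.3,HY)
transfer(-.030,.028)
E
```

```text
bench [[0.5556, -0.1862], [0.4694, -0.2838], [0.4537, -0.1821]]
pick [ 0.5556 -0.1862] 105.0 0.1
hit False grip mm 41.348400205327714 42.04102407168069
hit False grip mm 41.44139436312368
t 19.375
```

```bash
python3 - <<'E'
from h import *
transfer(.030,.028) and transfer(0,.048)
go([.42,.0],.3,HY); print("left",find())
S={n:snapshot(n) for n in("top","side")}
A=cv2.resize(S["top"]["color"][140:240,170:270],None,fx=4,fy=4,interpolation=2); B=cv2.resize(S["side"]["color"][115:215,245:345],None,fx=4,fy=4,interpolation=2)
cv2.imwrite("pics/g2.png",np.hstack([A,B]))
E
```

```text
bench [[0.4694, -0.2836], [0.4535, -0.1827]]
pick [ 0.4694 -0.2836] 15.0 0.109
hit False grip mm 41.52690129508338 41.300467434432385
hit False grip mm 41.24536956144388
t 29.3583
bench [[0.4534, -0.1822]]
pick [ 0.4534 -0.1822] 0.0 1
hit False grip mm 41.11211793727828 41.47359471505263
hit False grip mm 41.22869581304672
t 38.625
left []
```

View pics/g2.png

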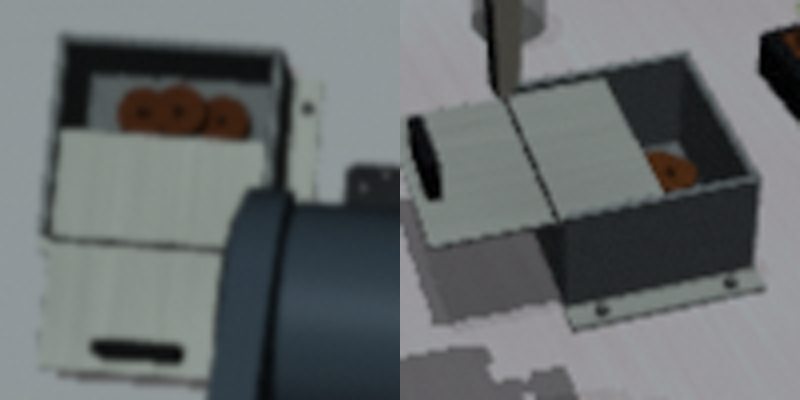

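All three pellets (crop ~(143,112), (178,110), (225,118)) lie in the far chamber, below the gate. Now I close the gate.

```bash
python3 - <<'E'
from h import *
f=hop(-.1495,0); go(f,.20,HY); move_gripper(.6)
print(line(f,.090,rate=.1,max_force=12)); move_gripper(0,40)
print(inh(state()["tool_pos"]),state()["opening"]*93,state()["contact_force"].round(1))
print(line(hop(-.095,0),.090,rate=.05,max_force=35),inh(state()["tool_pos"]),state()["contact_force"].round(1))
print(line(hop(-.082,0),.090,rate=.02,max_force=25),inh(state()["tool_pos"]),state()["contact_force"].round(1))
wait(.3);print(inh(state()["tool_pos"]),state()["contact_force"].round(1))
p=state()["tool_pos"]; move_gripper(.6); line(p,.22,rate=.15)
# tag
ty=np.radians(4)+np.pi/2
go(TAG,.20,ty); S={n:snapshot(n) for n in("top","side")}
A=cv2.resize(S["top"]["color"][140:240,170:270],None,fx=4,fy=4,interpolation=2); B=cv2.resize(S["side"]["color"][115:215,245:345],None,fx=4,fy=4,interpolation=2)
cv2.imwrite("pics/g3.png",np.hstack([A,B]));print("t",state()["time_s"])
E
```

```text
False
[-0.1492  0.    ] 11.815268534145634 [ 3.8 -1.3 -2.2]
False [-0.0963 -0.0005] [-7.3 -3.4  7.1]
False [-0.0855 -0.0006] [-20.2  -3.2  17. ]
[-0.0855 -0.0006] [-19.6  -3.1  16.9]
t 49.475
```

View pics/g3.png

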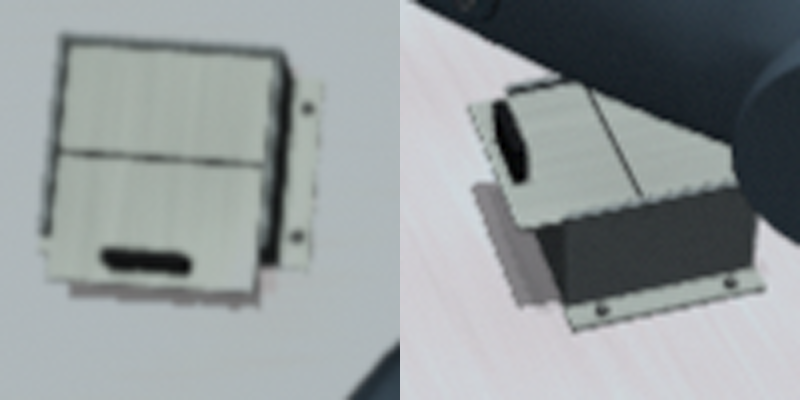

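The gate looks flush: the dark gap at the far wall is gone, and the ~20 N reaction is well above sliding friction. I'll give it a confirming shove later with shut fingers. Tag next.

```bash
python3 - <<'E'
from h import *
ty=np.radians(4)+np.pi/2
move_gripper(.45); print("hit",line(TAG,.045,rate=.1,max_force=10))
move_gripper(0,40); s=state(); print(s["opening"]*93,s["contact_force"].round(1))
line(TAG,.16,rate=.1); print(state()["opening"]*93)
cy=np.radians(14)+np.pi/2
go(CLIP,.17,cy); line(CLIP,.112,rate=.1)   # blade foot about 70 mm up
S={n:snapshot(n) for n in("top","side")}
cv2.imwrite("pics/k1.png",np.hstack([cv2.resize(S["side"]["color"][185:285,320:420],None,fx=4,fy=4,interpolation=2),cv2.resize(S["top"]["color"][115:215,270:370],None,fx=4,fy=4,interpolation=2)]))
print(state()["tool_pos"],state()["contact_force"].round(1),state()["time_s"])
E
```

```text
hit False
11.997499630052035 [-0.7 -0.   0.7]
11.880741761669007
[ 0.64694775 -0.14697647  0.11286199] [ 0.9 -0.1 -0.2] 55.3083
```

View pics/k1.png

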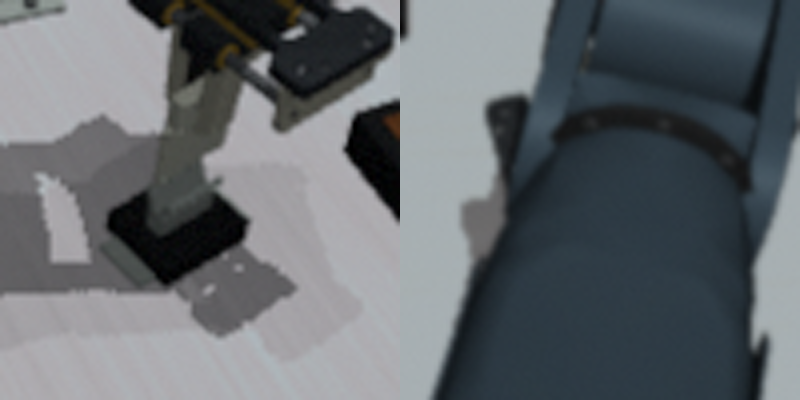

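The tag hangs upright over the clip's jaws (side crop ~(185,195)), centred as far as can be seen. Pressing now.

```bash
python3 - <<'E'
from h import *
for z,f in((.085,20),(.064,30),(.057,28)):
    print(z,line(CLIP,z,rate=.03,max_force=f),state()["tool_pos"].round(4),state()["contact_force"].round(1))
wait(.3); print(state()["contact_force"].round(1),state()["tool_pos"].round(4),state()["opening"]*93)
move_gripper(.45); p=state()["tool_pos"]; line(p,.2,rate=.1)
# confirming shove on the gate, fingers shut
go([.45,.1],.22,HY+np.pi/2); 
S={n:snapshot(n) for n in("top","side")}
cv2.imwrite("pics/k2.png",np.hstack([cv2.resize(S["side"]["color"][195:275,320:400],None,fx=5,fy=5,interpolation=2),cv2.resize(S["top"]["color"][125:205,280:360],None,fx=5,fy=5,interpolation=2)]))
print([proj(S["top"],[*CLIP,z]).round(1).tolist() for z in(.054,.09)],[proj(S["side"],[*CLIP,z]).round(1).tolist() for z in(.054,.09)],state()["time_s"])
E
```

```text
0.085 False [ 0.6467 -0.1468  0.0852] [-0.1  0.3  0.1]
0.064 False [ 0.6464 -0.1467  0.0636] [ 2.5 -0.3 -2.2]
0.057 True [ 0.6472 -0.147   0.0606] [-1.1 -0.2  4.9]
[-0.3  0.8  5.8] [ 0.6472 -0.147   0.0606] 11.879254966032361
[[323.0, 162.1], [324.3, 158.9]] [[365.6, 230.6], [367.4, 221.1]] 62.1583
```

View pics/k2.png

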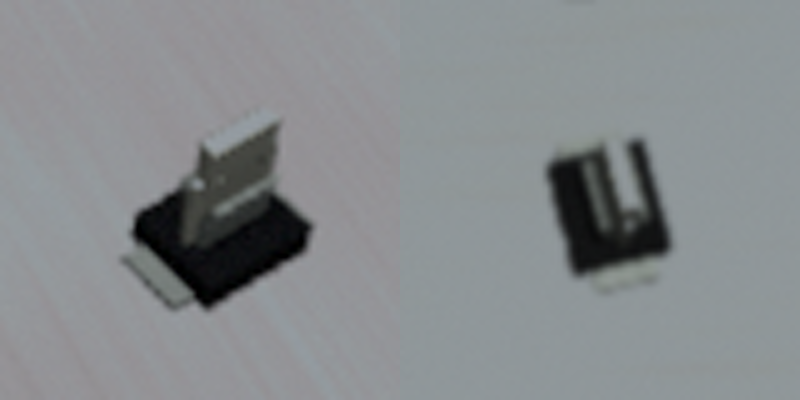

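The tag is upright between the jaws. Descent stopped at TCP z 60.6 mm (expected ~61 for fully down), and its bar top is at side px (368,221) against a predicted (367.4,221.1). Last comes the confirming shove on the gate.

```bash
python3 - <<'E'
from h import *
go(hop(-.14,0),.20,HY+np.pi/2); move_gripper(0,40)
print(line(hop(-.14,0),.092,rate=.12,max_force=12))
print(line(hop(-.085,0),.092,rate=.02,max_force=28)); s=state(); print(inh(s["tool_pos"]),s["contact_force"].round(1))
line(hop(-.14,0),.092,rate=.1); line(hop(-.14,0),.22,rate=.2)
go([.3,-.05],.32,HY+np.pi/2); wait(.3)
S={n:snapshot(n) for n in("top","side")}; print("left",find(),state()["time_s"])
cv2.imwrite("pics/f1.png",np.hstack([cv2.resize(S["top"]["color"][140:240,170:270],None,fx=4,fy=4,interpolation=2),cv2.resize(S["side"]["color"][115:215,245:345],None,fx=4,fy=4,interpolation=2)]))
cv2.imwrite("pics/f2.png",S["side"]["color"])
print([((proj(S["top"],[*hop(-.013,y),.084])-[170,140])*4).round().tolist() for y in(.07,-.07)])
E
```

```text
False
True
[-0.101  -0.0002] [-0.1 -0.8 -0.7]
left [] 70.3667
[[64.0, 155.0], [260.0, 166.0]]
```

View pics/f1.png

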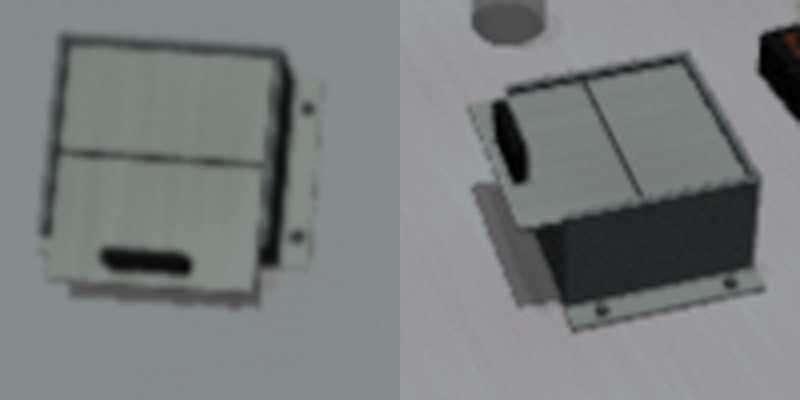

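View pics/f2.png

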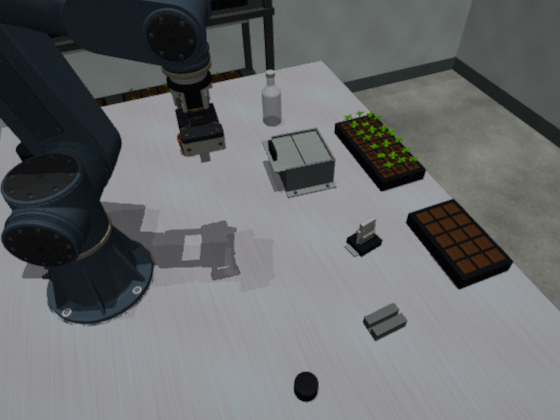

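The gate is shut: its line lies on the q=0 prediction (rows 154–164 against 155–166), and it held against a 28 N push. The bench is clear and the tag is in the clip. Handing in.

```bash
python3 -c "
from station import *
sign_off()"
```

```text
the job is handed in; nothing more can be done
```

The job is done and handed in, about 70 s into the 210 s allowed.

- **Gate opening:** I pulled it open to 60 mm, and the scored line met the hopper's near end within about 1 px (2.7 mm).
- **Pellets:** There were three on the bench, and all three went into the far chamber. The picture before closing showed them lying below the gate, and none were left on the bench.
- **Gate closing:** I pushed it shut, then pushed again with shut fingers, which stopped on a 28 N rise in force. The line was where a closed gate puts it, within about 0.5 px. While closing, the gripped fin read about 4.5 mm past its nominal closed position. I put that down to error in my hopper position and some slip in the grip.
- **Tag:** It was pressed into the middle of the clip. The press stopped on the floor at the expected height, within 1 mm, and the tag stood upright and about 1 px from where I aimed. I estimate the clip's centre to about 2 mm.
- **Bystanders:** The last side view showed the bottle and counter in place. The arm hid the pot in that view, but the arm never went near it.

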